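# Bring the grinder's water feed up to pressure

### The arm

A 6-joint arm with a two-finger parallel gripper is mounted at the origin on a cart in front of the work surface, level with it; the furniture and walls round the work are solid. World frame = base frame: x ahead of the robot, y to its left, z up, the work surface at z = 0. Lengths are in m, angles in degrees, forces in N, time in s.
With the tool pointing down it reaches from about 0.4 to 0.825 m from the base axis. Payload 7 kg.
Tool frame: the origin (TCP) lies at the very end of the fingers, on their centre line; the grasp point (between the pads) lies 19 mm behind it; z points along the fingers, y is the line along which they close (so a half turn about z gives the same grasp; the last joint's range is limited). The gripper opens to 88 mm and grips with 3 to 60 N. Pads are 19 mm wide; open, the fingers measure 130 mm over their backs; the gripper's body (78 mm by 193 mm) begins 47 mm behind the grasp point.
Start: joints at [-59.238, 20.546, 0.682, 0, -70.136, -16.507], TCP at [0.166, -0.654, 0.227] pointing down, gripper open.
Joint ranges: [-176.03, 176.03], [-82.01, 121.73], [-58.28, 71.71], [-173.87, 95.51], [-174.79, -0.11], [-173.66, 173.66]. Speed limits (degrees/s): [136.94, 136.94, 172.46, 180, 180, 180].

### API

Orientations are given as [roll, pitch, yaw] about the fixed x, y, z axes, in that order (R = Rz(yaw) Ry(pitch) Rx(roll)).
In Python, from plant import r gives the robot as it stands. The module is installed in compiled form; this text tells all that it offers.
- The arm moves only by the tool jog_arm, never from a script. Its arguments are lists of equal length, an entry for each row: "travel": the shift along the tool's x, y, z each as a share of 50 cm, from -1 to 1, a list of three; "dr": the turn, a rotation vector about the tool's x, y, z each as a share of 360 degrees, from -1 to 1, a list of three; "claw": the opening, from 0 (shut) to 1 (fully open). A call has exactly 10 rows; each row is the pose to reach, as a shift and turn from the pose commanded when the call began, along the tool's axes at that moment, turning the shorter way round; what a row does not reach only later rows make up. A row lasts 1/8 s, in which the tool goes at most 62.5 mm and 10.7 degrees, less where a joint would pass 70% of its speed; a pose out of reach is approached as far as the arm can. A call with a number of a shift or a turn outside -1 to 1 is refused whole. A call with a gripper value outside its range is refused whole. The fingers move at their own pace and stop on an object; "newtons" is the grip in N (left out, the last holds). Time passes only in rows, so rows that repeat a pose let the fingers close, or fill a call up. It gives the time, the measured TCP pose, the force, the opening and the grip force at its end, in the units of the state.
- r.get_state(): the state, without advancing time (a new reading comes with each control period).
- r.capture(name): name is "side" or "top" or "wrist"; returns a dict with "pixels" (400x640x3 uint8, red, green, blue), "range_z" (400x640 float32, m along the optical axis (not along the pixel's ray), 0 where there is no reading), "fx", "fy", "cx", "cy" (pixels), "position" and "attitude" of the camera in the world; the wrist camera has in their place "hand_eye" (4x4, takes a point from camera to tool coordinates, whose origin is the TCP and whose axes are the flange's). Camera axes: x right, y up, looking along -z (the intrinsics and any distortion apply to the point x, -y, -z); pixel columns grow to the right and rows downward; lengths in m; the calibration is good to about 2 mm. The wrist camera is an equidistant fisheye: a pixel r from the principal point sees the ray r / f radians off the axis. A picture is of the moment at which its call begins: read the wrist's pose just before it.
- r.close_job(): hands the job in; it is judged then, once.
Trained networks look in the newest picture that a camera, given by its name, has taken for a name from the list of things; names that differ only in an ending like _2 or _b are one class to them, and where a whole thing is asked for, a point or a joint stands for the part that bears it (a point fixed in the world has none). Each returns a list of dicts, best first, with "conf" (0 to 1); they miss things now and then, are a little off and sometimes report something else, mostly with a low value. They report only what shows in the picture. A call takes as long as a camera call.
- r.boxes_of(name, camera): "extent" ([left, top, right, bottom] in pixels, round what is visible of it).
- r.regions_of(name, camera): "pixels" (400x640 bool, what is visible of it) and "extent" ([left, top, right, bottom] in pixels, round what is visible of it).
- r.tip_of(name, camera): "at" ([column, row] in pixels: a listed point, or the origin of a listed thing).
The state is a dict: "time_s": time; "joints": joint angles; "qd": joint speeds; "joint_torque": joint torques, N m; "tcp_pos": TCP position; "eef_rot": TCP orientation; "contact_force": force on the tool from outside, world axes, zero at the start; "moment": the same for the moment, N m; "gripper_width": finger opening in m; "gripper_force": force on a finger pad.
Only numpy, scipy, OpenCV 4.12 (cv2) and the standard library are available. Lean on these libraries where they do the work, as an engineer would, in place of code of your own. Each camera call takes 0.05 s, during which the arm holds its last target. There are 200 camera calls.

### The job

Get the bench water-feed unit ready for wet grinding: push the red lever of its outlet tap round until the tap is fully shut (lever square across the pipe), then pump the black knob on the steel tank up and down until the green indicator pin has popped fully out, and leave the knob up. Nothing needs gripping, only pushing with the fingers: pick nothing up, do not touch the green pin, and do not tip, shift or lift the unit or disturb the things lying round it.

Things in the scene. Friction and masses are not known exactly. Their poses are not given: they have to be found in the camera images.
- feed_unit: Water-feed unit: a grey base plate, 124 x 266 mm, on four rubber feet, with a steel pressure tank (110 mm across, its dome ends 144 mm above the bench), a brass outlet pipe and a brass tap. It stands loose and weighs about 2.8 kg. Origin: under the middle of the plate, on the bench. Its y axis runs along the plate from the tap (y = -85 mm) to the tank and pump (y = +65 mm); its x axis points away from the robot at yaw 0.
- knob_top (a point): Centre of the top of the black pump knob (47 mm across, 18 mm thick, slightly domed), on the tank's axis; 215 mm above the bench when the knob is up. The knob moves straight down 16 mm against a spring (about 4 N at the top, 10 N at the bottom, a little more when moved fast) to a stop, and comes up by itself when let go.
- pump (a joint): Travel of the pump knob downwards, m: 0 = up, 0.016 = down at the stop.
- pin (a joint): How far the green pin stands out of its seat, m: 0 = in (2 mm show), 0.030 = fully out. With the tap shut, a full stroke of the pump (right down, then right up again) raises it about 5 mm and it stays there, short strokes raise it less or not at all; from about 21 mm it pops out by itself to 30 mm. It takes about 4 to 6 full strokes; more do no harm. With the tap not fully shut the pump does nothing to it.
- pin_tip (a point): Tip of the green indicator pin (12 mm across, upright), in a brass seat on the tank's shoulder, 38 mm from the pump's axis on the unit's -x side; 154 mm above the bench when in, 184 mm when fully out. Not to be touched.
- tap_lever (a joint): Angle of the tap's red lever, rad: 0 = in line with the pipe (open; the lever points along the unit's -y), growing as it turns clockwise seen from above, 1.571 = square across the pipe at the stop (shut; it points along the unit's -x). It stays where it is left; friction about 1 N at its end.
- tap_axis (a point): Point on the tap's upright axis at the height of the lever's middle, 101 mm above the bench. The lever, 16 mm wide and 12 mm thick (95 to 107 mm above the bench), reaches 74 mm out from here; below its red sleeve, more than 47 mm from this axis, there is free space down to the base plate.
- lever_end (a point): Middle of the red sleeve of the lever, 55 mm out from the tap's axis: the place to push.
- grinder_handpiece: Blue hand grinder, 29 x 209 x 29 mm, lying in front of the unit. Loose, not to be disturbed. Origin under its middle.
- amber_disc: Amber glass disc, 74 mm across, 8 mm thick, on the bench beside the tank's end of the unit. Loose, not to be disturbed.
- bottle_neck: Cut amber bottle neck, 35 mm across, 86 mm tall, standing behind the unit. Loose, not to be disturbed or knocked over.
- sanding_pad: Orange sanding pad, 55 x 90 x 21 mm, in front of the tap. Loose, not to be disturbed.
- pink_point: Pink mounted grinding stone, 17 x 50 x 17 mm, beside the tank's end of the unit. Loose, not to be disturbed.
- white_point: White mounted grinding stone, 19 x 50 x 19 mm, beside the tank's end of the unit. Loose, not to be disturbed.

How it is judged:
By the outcome, as a careful person would: the job done as asked, in the order asked, and still so for the second after the job is handed in, with the robot touching nothing.
It also fails if it takes over 48 s, if anything falls off the work surface, if the arm or the gripper's body presses on something with over 40 N, if the wrist force passes 120 N, or if a joint passes its speed limit or range.

## Working session

There is one attempt and no reset: what is moved stays moved. The work goes in short steps, Python scripts to look and compute and a tool call to move; the robot and the scene stay as the last step left them, time stands still between calls to the robot, and variables do not carry over. Pictures are saved under pics/ and viewed, at most 10 in all, crops included, and the job is handed in when it is done.

Besides the shell and the picture viewer there is one more tool, called as name(argument=value, ...) on one line, values as JSON. jog_arm: Moves the arm, as the interface text tells. Its arguments: {"type":"object","properties":{"travel":{"type":"array"},"dr":{"type":"array"},"claw":{"type":"array"},"newtons":{"type":"number"}},"required":["travel","dr","claw"]}

```bash
mkdir -p pics; cat > h.py <<'E'
import numpy as np, cv2
from plant import r
from scipy.spatial.transform import Rotation as R
def rot(a):
    a=np.array(a,float)
    if a.shape==(3,3): return a
    if a.size==4: return R.from_quat(a).as_matrix()
    return R.from_euler('xyz',a,degrees=True).as_matrix()
def pt(c,u,v,d):
    p=np.array([(u-c['cx'])/c['fx']*d,-(v-c['cy'])/c['fy']*d,-d])
    return rot(c['attitude'])@p+np.array(c['position'])
def depth(c,u,v,k=2):
    w=c['range_z'][int(v)-k:int(v)+k+1,int(u)-k:int(u)+k+1]; w=w[w>0]
    return np.median(w) if w.size else 0
def onz(c,u,v,z):
    o=np.array(c['position']); d=pt(c,u,v,1.)-o
    return o+d*(z-o[2])/d[2]
E
python3 - <<'E'
from h import *
s=r.get_state(); print(s)
for n in ['top','side']:
    c=r.capture(n); cv2.imwrite(f'pics/{n}0.png',c['pixels'][:,:,::-1])
    print(n,c['position'],c['attitude'],[k for k in c],c['fx'])
    for m,z in [('knob_top',.215),('pin_tip',.154),('tap_axis',.101),('lever_end',.101),('feed_unit',0),('grinder_handpiece',0),('bottle_neck',0),('sanding_pad',0),('amber_disc',0)]:
        for t in r.tip_of(m,n)[:2]:
            u,v=t['at']; print(m,round(t['conf'],2),np.round([u,v]),np.round(onz(c,u,v,z),3),np.round(pt(c,u,v,depth(c,u,v)),3))
E
```

```text
{'time_s': 0.0, 'joints': array([-5.92369091e+01,  2.05900447e+01,  6.33397962e-01, -2.06053796e-02,
       -7.01355483e+01, -1.65079192e+01]), 'qd': array([ 0.00432124,  0.11837619, -0.02428767,  0.00446595, -0.0616819 ,
       -0.08403982]), 'joint_torque': array([ 4.75655488e-04, -5.82716489e+01,  2.93056941e+01,  6.99678987e+00,
        7.00867851e-03, -1.89024017e-04]), 'tcp_pos': array([ 0.16607815, -0.65374048,  0.225634  ]), 'eef_rot': array([ 1.79906101e+02, -7.62761768e-03, -1.65751839e+02]), 'contact_force': array([ 0.39800687, -1.30895955,  0.12833454]), 'moment': array([-0.04454028,  0.01044245, -0.03333893]), 'gripper_force': 0.0, 'gripper_width': 0.08781410755125058}
top [0.42133266 0.07113415 1.13381043] [ 5.50296849e+00 -1.67769160e-02 -8.96941881e+01] ['pixels', 'range_z', 'fx', 'fy', 'cx', 'cy', 'position', 'attitude'] 468.8174973026439
knob_top 0.85 [287. 175.] [0.559 0.141 0.215] [0.559 0.141 0.214]
pin_tip 0.55 [285. 195.] [0.525 0.149 0.154] [0.526 0.15  0.153]
tap_axis 0.63 [355. 197.] [ 0.528 -0.001  0.101] [ 0.528 -0.001  0.103]
lever_end 0.75 [379. 202.] [ 
[... 488 characters left out ...]
79011
knob_top 0.81 [292. 193.] [0.56  0.148 0.215] [0.561 0.146 0.214]
pin_tip 0.55 [309. 223.] [0.529 0.148 0.154] [0.534 0.124 0.14 ]
tap_axis 0.76 [321. 211.] [ 0.533 -0.007  0.101] [ 0.567 -0.201 -0.   ]
tap_axis 0.66 [350. 281.] [0.438 0.249 0.101] [0.447 0.146 0.023]
lever_end 0.5 [331. 200.] [ 0.518 -0.068  0.101] [ 0.516 -0.058  0.106]
feed_unit 0.94 [309. 267.] [0.546 0.08  0.   ] [0.524 0.184 0.075]
grinder_handpiece 0.62 [350. 285.] [0.448 0.13  0.   ] [0.446 0.157 0.021]
bottle_neck 0.77 [252. 276.] [0.663 0.131 0.   ] [0.654 0.154 0.017]
sanding_pad 0.64 [373. 242.] [ 0.408 -0.055  0.   ] [ 0.407 -0.024  0.019]
amber_disc 0.95 [247. 314.] [0.634 0.251 0.   ] [0.631 0.257 0.006]
```

View pics/top0.png

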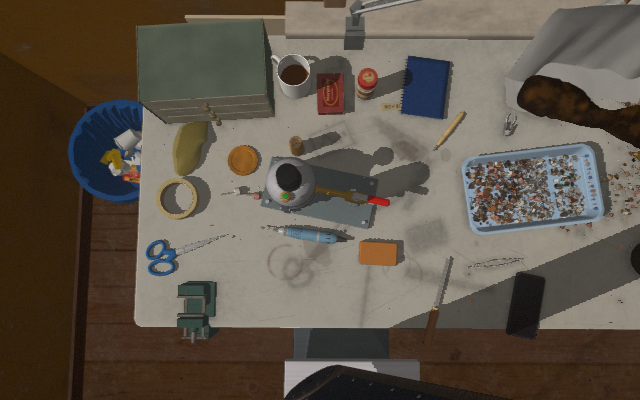

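View pics/side0.png

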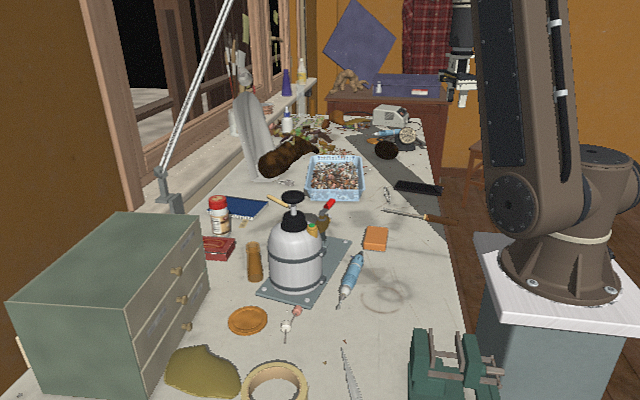

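The views agree on a unit yaw of about -12°. The knob is near (0.56, 0.143), the tap axis near (0.529, -0.002), and the lever points along -y (open). In the top view the knob is at pixel (288,177) and the red lever at (378,201). I'll approach with the fingers shut and the tool y axis along the unit's x.

jog_arm(travel=[[-0.9, 0.8, 0.08], [-0.9, 0.8, 0.08], [-0.9, 0.8, 0.08], [-0.9, 0.8, 0.08], [-0.9, 0.8, 0.08], [-0.9, 0.8, 0.08], [-0.9, 0.8, 0.08], [-0.9, 0.8, 0.08], [-0.9, 0.8, 0.08], [-0.9, 0.8, 0.08]], dr=[[0, 0, -0.177], [0, 0, -0.177], [0, 0, -0.177], [0, 0, -0.177], [0, 0, -0.177], [0, 0, -0.177], [0, 0, -0.177], [0, 0, -0.177], [0, 0, -0.177], [0, 0, -0.177]], claw=[0, 0, 0, 0, 0, 0, 0, 0, 0, 0])

```text
time_s: 2.25
tcp_pos: [0.5051, -0.1533, 0.1867]
eef_rot: [-180.0, 0.0, -101.9]
contact_force: [0.4, -1.1, 0.6]
gripper_width: 0.0006
gripper_force: 0.0
```

```bash
cat >> h.py <<'E'
def wray(c,s,u,v):
    "wrist pixel -> ray origin, direction in the world"
    du,dv=u-c['cx'],v-c['cy']; rr=np.hypot(du/c['fx'],dv/c['fy']); 
    a=np.arctan2(dv,du); d=np.array([np.sin(rr)*np.cos(a),-np.sin(rr)*np.sin(a),-np.cos(rr)])
    H=np.array(c['hand_eye']); M=rot(s['eef_rot'])
    return np.array(s['tcp_pos'])+M@H[:3,3], M@H[:3,:3]@d
def wonz(c,s,u,v,z):
    o,d=wray(c,s,u,v); return o+d*(z-o[2])/d[2]
X=np.array([.977,-.21]); Y=np.array([.21,.977]); TAP=np.array([.529,-.002])
def unit(p): q=np.array(p[:2])-TAP; return np.round([q@X*1e3,q@Y*1e3,p[2]*1e3],1)
def look(name,cams=('wrist',)):
    for n in cams:
        s=r.get_state(); c=r.capture(n); cv2.imwrite(f'pics/{name}_{n}.png',c['pixels'][:,:,::-1])
        for m,z in [('knob_top',.215),('pin_tip',.154),('tap_axis',.101),('lever_end',.101)]:
            for t in r.tip_of(m,n)[:1]:
                u,v=t['at']; p=wonz(c,s,u,v,z) if n=='wrist' else onz(c,u,v,z)
                print(n,m,round(t['conf'],2),np.round([u,v]),np.round(p,3),unit(p))
def st():
    s=r.get_state(); print(s['time_s'],np.round(s['tcp_pos'],4),np.round(s['eef_rot'],2),'F',np.round(s['contact_force'],1),'unit',unit(s['tcp_pos']),s['gripper_width'])
E
python3 -c "
from h import *
st(); look('a',('wrist','top'))"
```

```text
2.25 [ 0.5051 -0.1533  0.1867] [-1.7996e+02  1.0000e-02 -1.0192e+02] F [ 0.4 -1.1  0.6] unit [   8.5 -152.9  186.7] 0.00055129393705645
wrist tap_axis 0.9 [325. 338.] [ 0.532 -0.008  0.101] [  3.8  -5.6 101. ]
wrist lever_end 0.64 [325. 296.] [ 0.52  -0.063  0.101] [  4.1 -61.6 101. ]
top knob_top 0.84 [288. 172.] [0.564 0.14  0.215] [  4.8 146.  215. ]
top pin_tip 0.44 [285. 196.] [0.523 0.149 0.154] [-37.9 146.4 154. ]
```

jog_arm(travel=[[-0.088, -0.06, 0], [-0.176, -0.08, 0], [-0.176, -0.08, 0], [-0.176, -0.08, 0.05], [-0.176, -0.08, 0.12], [-0.176, -0.08, 0.18], [-0.176, -0.08, 0.204], [-0.176, -0.08, 0.204], [-0.176, -0.08, 0.204], [-0.176, -0.08, 0.204]], dr=[[0, 0, 0], [0, 0, 0], [0, 0, 0], [0, 0, 0], [0, 0, 0], [0, 0, 0], [0, 0, 0], [0, 0, 0], [0, 0, 0], [0, 0, 0]], claw=[0, 0, 0, 0, 0, 0, 0, 0, 0, 0])

```text
time_s: 4.0
tcp_pos: [0.562, -0.078, 0.0858]
eef_rot: [-179.9, 0.0, -102.0]
contact_force: [-0.1, -0.2, -0.2]
gripper_width: 0.0005
gripper_force: 0.0
```

```bash
sed -i 's/TAP=np.array.*/TAP=np.array([.531,-.005])/' h.py; python3 -c "
from h import *
st(); look('b',('wrist','top'))"
```

```text
4.0 [ 0.562  -0.078   0.0858] [-1.7989e+02  4.0000e-02 -1.0202e+02] F [-0.1 -0.2 -0.2] unit [ 45.6 -64.8  85.8] 0.0005484512096107661
wrist lever_end 0.31 [494. 187.] [ 0.463 -0.102  0.101] [ -46.5 -109.4  101. ]
top pin_tip 0.53 [228. 196.] [0.523 0.271 0.154] [-65.8 267.6 154. ]
top tap_axis 0.83 [355. 197.] [ 0.527 -0.001  0.101] [ -5.2   3.3 101. ]
top lever_end 0.74 [379. 202.] [ 0.517 -0.054  0.101] [ -3.6 -51.3 101. ]
```

View pics/b_wrist.png

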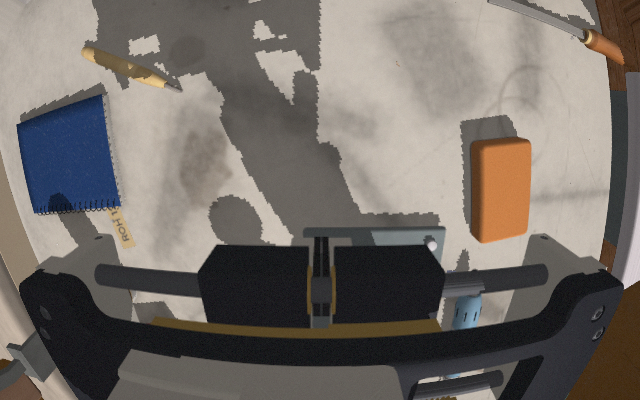

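The wrist view shows the shut fingers at (320,290) hiding the lever, clear on the far side of it, with the pad at (500,190) well away. Next is the sweep along the lever's arc.

jog_arm(travel=[[0.001, 0.02, 0], [0.002, 0.04, 0], [0.004, 0.074, 0], [-0.002, 0.1, 0], [-0.008, 0.13, 0], [-0.015, 0.16, 0], [-0.022, 0.188, 0], [-0.045, 0.2, 0], [-0.07, 0.212, 0], [-0.07, 0.212, 0]], dr=[[0, 0, 0], [0, 0, 0], [0, 0, 0], [0, 0, 0], [0, 0, 0], [0, 0, 0], [0, 0, 0], [0, 0, 0], [0, 0, 0], [0, 0, 0]], claw=[0, 0, 0, 0, 0, 0, 0, 0, 0, 0])

```text
time_s: 5.75
tcp_pos: [0.4654, -0.0204, 0.0847]
eef_rot: [-180.0, 0.0, -101.9]
contact_force: [-0.5, 0.8, -0.0]
gripper_width: 0.0005
gripper_force: 0.0
```

```bash
python3 -c "
from h import *
st(); look('c',('top','side'))
c=r.capture('side'); cv2.imwrite('pics/c_crop.png',cv2.resize(c['pixels'][150:310,230:430,::-1],None,fx=3.5,fy=3.5))"
```

```text
5.75 [ 0.4654 -0.0204  0.0847] [-1.7996e+02  3.0000e-02 -1.0193e+02] F [-0.5  0.8 -0. ] unit [-60.9 -28.8  84.7] 0.0005109979631799874
top knob_top 0.61 [285. 170.] [0.568 0.145 0.215] [  4.3 154.3 215. ]
top pin_tip 0.43 [286. 194.] [0.527 0.149 0.154] [-36.  149.3 154. ]
top tap_axis 0.75 [355. 199.] [ 0.523 -0.001  0.101] [ -8.5   2.6 101. ]
side knob_top 0.76 [294. 194.] [0.557 0.151 0.215] [ -7.7 157.4 215. ]
side pin_tip 0.42 [310. 223.] [0.528 0.148 0.154] [-35.5 148.5 154. ]
side tap_axis 0.62 [320. 211.] [ 0.534 -0.007  0.101] [  3.   -1.6 101. ]
side lever_end 0.54 [345. 212.] [ 0.476 -0.008  0.101] [-53.1 -14.2 101. ]
```

View pics/c_crop.png

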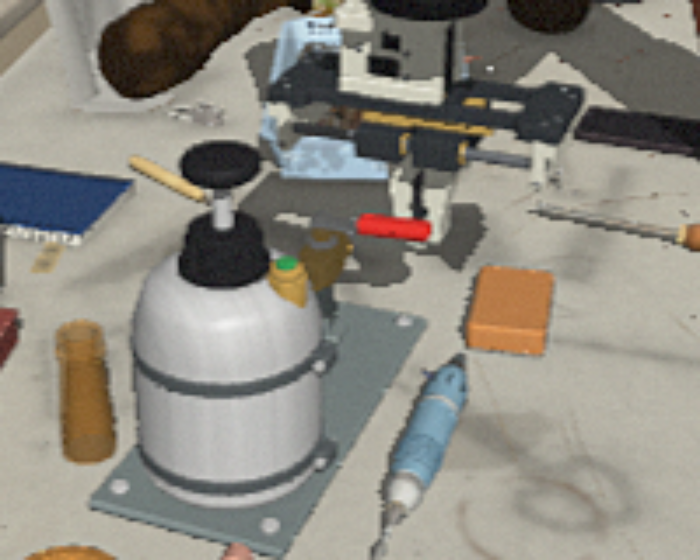

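The lever (red sleeve at crop pixel (393,226)) has swung most of the way and the unit is still in place. I'll close the last bit gently, watching the force.

jog_arm(travel=[[-0.004, 0.004, 0], [-0.008, 0.008, 0], [-0.01, 0.012, 0], [-0.012, 0.012, 0], [-0.014, 0.012, 0], [-0.014, 0.012, 0], [-0.016, 0.012, 0], [-0.016, 0.012, 0], [-0.016, 0.012, 0], [-0.016, 0.012, 0]], dr=[[0, 0, 0], [0, 0, 0], [0, 0, 0], [0, 0, 0], [0, 0, 0], [0, 0, 0], [0, 0, 0], [0, 0, 0], [0, 0, 0], [0, 0, 0]], claw=[0, 0, 0, 0, 0, 0, 0, 0, 0, 0])

```text
time_s: 7.55
tcp_pos: [0.4607, -0.0126, 0.0845]
eef_rot: [180.0, 0.0, -102.0]
contact_force: [-1.1, -0.4, -0.7]
gripper_width: 0.0003
gripper_force: 0.4
```

jog_arm(travel=[[-0.001, 0, 0], [-0.001, 0, 0], [-0.002, 0, 0], [-0.002, 0, 0], [-0.003, 0, 0], [-0.003, 0, 0], [-0.004, 0, 0], [-0.004, 0, 0], [-0.004, 0, 0], [-0.004, 0, 0]], dr=[[0, 0, 0], [0, 0, 0], [0, 0, 0], [0, 0, 0], [0, 0, 0], [0, 0, 0], [0, 0, 0], [0, 0, 0], [0, 0, 0], [0, 0, 0]], claw=[0, 0, 0, 0, 0, 0, 0, 0, 0, 0])

```text
time_s: 8.8
tcp_pos: [0.4612, -0.0106, 0.0846]
eef_rot: [-180.0, 0.0, -102.0]
contact_force: [-0.6, -0.8, 0.3]
gripper_width: 0.0007
gripper_force: 0.3
```

jog_arm(travel=[[-0.001, 0, 0], [-0.001, 0, 0], [-0.002, 0, 0], [-0.002, 0, 0], [-0.003, 0, 0], [-0.003, 0, 0], [-0.004, 0, 0], [-0.004, 0, 0], [-0.004, 0, 0], [-0.004, 0, 0]], dr=[[0, 0, 0], [0, 0, 0], [0, 0, 0], [0, 0, 0], [0, 0, 0], [0, 0, 0], [0, 0, 0], [0, 0, 0], [0, 0, 0], [0, 0, 0]], claw=[0, 0, 0, 0, 0, 0, 0, 0, 0, 0])

```text
time_s: 10.05
tcp_pos: [0.4614, -0.009, 0.0846]
eef_rot: [180.0, -0.0, -102.0]
contact_force: [-1.1, -5.4, 1.0]
gripper_width: 0.0005
gripper_force: 2.6
```

```bash
python3 -c "
from h import *
st(); st(); look('d',('top','side'))
c=r.capture('top');w=c['pixels'].astype(int);m=(w[...,0]>180)&(w[...,1]<60)&(w[...,2]<60);m[:150]=0;m[260:]=0;m[:,:320]=0;m[:,420:]=0
v,u=np.nonzero(m);P=np.array([onz(c,a,b,.107)[:2] for a,b in zip(u,v)]);print(len(P),P.mean(0),unit([*P.mean(0),.107]))
st()"
```

```text
10.05 [ 0.4614 -0.009   0.0846] [ 1.7999e+02 -2.0000e-02 -1.0203e+02] F [-1.1 -5.4  1. ] unit [-67.1 -18.5  84.6] 0.0004561310575605036
10.05 [ 0.4614 -0.009   0.0846] [ 1.7999e+02 -2.0000e-02 -1.0203e+02] F [-1.1 -5.4  1. ] unit [-67.1 -18.5  84.6] 0.0004561310575605036
top knob_top 0.8 [284. 174.] [0.561 0.148 0.215] [ -3.3 156.2 215. ]
top pin_tip 0.47 [284. 197.] [0.521 0.152 0.154] [-42.3 151.5 154. ]
top tap_axis 0.85 [356. 198.] [ 0.526 -0.004  0.101] [ -5.7   0.2 101. ]
side knob_top 0.75 [292. 193.] [0.561 0.147 0.215] [ -2.2 154.6 215. ]
side pin_tip 0.57 [312. 224.] [0.521 0.154 0.154] [-43.  153.7 154. ]
side tap_axis 0.57 [320. 210.] [ 0.534 -0.011  0.101] [  4.6  -4.9 101. ]<string>:5: RuntimeWarning: Mean of empty slice.
  ret = ret.dtype.type(ret / rcount)
Traceback (most recent call last):
TypeError: Value after * must be an iterable, not numpy.float64
```

The 5.4 N reading at the expected finger position means the lever is at its stop. I'll back off, rise, and go over the knob.

jog_arm(travel=[[0.03, 0, 0], [0.03, 0, -0.08], [0.03, 0, -0.19], [0.0, 0, -0.31], [-0.09, -0.03, -0.31], [-0.18, -0.07, -0.31], [-0.27, -0.1, -0.31], [-0.344, -0.131, -0.31], [-0.344, -0.131, -0.31], [-0.344, -0.131, -0.31]], dr=[[0, 0, 0], [0, 0, 0], [0, 0, 0], [0, 0, 0], [0, 0, 0], [0, 0, 0], [0, 0, 0], [0, 0, 0], [0, 0, 0], [0, 0, 0]], claw=[0, 0, 0, 0, 0, 0, 0, 0, 0, 0])

```text
time_s: 11.85
tcp_pos: [0.5612, 0.1456, 0.2392]
eef_rot: [180.0, 0.0, -102.0]
contact_force: [0.6, -0.0, -0.1]
gripper_width: 0.0005
gripper_force: 0.0
```

```bash
python3 -c "
from h import *
st(); look('e',('side','wrist'))
c=r.capture('side'); cv2.imwrite('pics/e_crop.png',cv2.resize(c['pixels'][150:310,230:430,::-1],None,fx=3.5,fy=3.5))"
```

```text
11.85 [0.5612 0.1456 0.2392] [ 179.97    0.   -102.02] F [ 0.6 -0.  -0.1] unit [ -2.1 153.5 239.2] 0.0004563276087947695
side knob_top 0.67 [292. 194.] [0.561 0.15  0.215] [ -3.4 158.1 215. ]
side pin_tip 0.71 [349. 286.] [0.431 0.331 0.154] [-168.1  307.7  154. ]
side tap_axis 0.66 [320. 209.] [ 0.535 -0.015  0.101] [  6.4  -9.3 101. ]
side lever_end 0.66 [324. 211.] [ 0.526 -0.007  0.101] [ -4.8  -3.6 101. ]
wrist knob_top 0.96 [320. 230.] [0.561 0.141 0.215] [ -1.4 149.2 215. ]
wrist pin_tip 0.45 [369. 201.] [0.521 0.15  0.154] [-42.3 149.2 154. ]
wrist tap_axis 0.76 [319.  34.] [ 0.531 -0.003  0.101] [-1.00e-01  2.30e+00  1.01e+02]
wrist lever_end 0.79 [379.  33.] [0.475 0.006 0.101] [-57.4  -1.1 101. ]
```

View pics/e_crop.png

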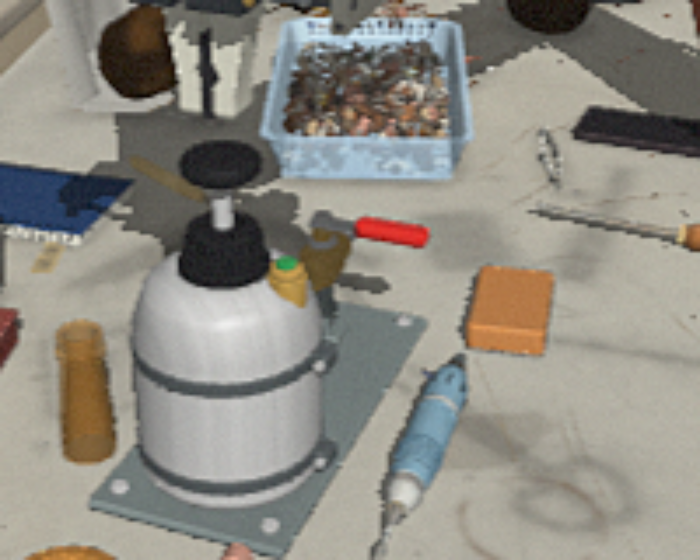

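View pics/e_wrist.png

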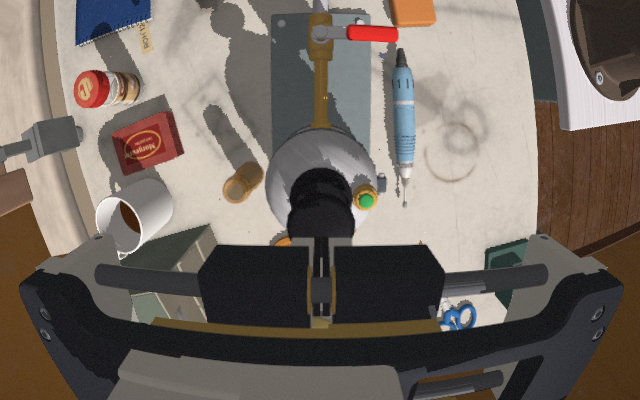

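The tap is shut: in the wrist view the lever runs (325,34)-(398,34), square to the pipe. The pin is green at (366,200), clear of the fingers, and the knob is under them. I'll do a first press and read the force.

jog_arm(travel=[[0.005, 0, 0.02], [0.005, 0, 0.045], [0.005, 0, 0.055], [0.005, 0, 0.065], [0.005, 0, 0.075], [0.005, 0, 0.08], [0.005, 0, 0.082], [0.005, 0, 0.082], [0.005, 0, 0.082], [0.005, 0, 0.082]], dr=[[0, 0, 0], [0, 0, 0], [0, 0, 0], [0, 0, 0], [0, 0, 0], [0, 0, 0], [0, 0, 0], [0, 0, 0], [0, 0, 0], [0, 0, 0]], claw=[0, 0, 0, 0, 0, 0, 0, 0, 0, 0])

```text
time_s: 13.65
tcp_pos: [0.5608, 0.1433, 0.1995]
eef_rot: [-180.0, -0.0, -102.0]
contact_force: [-2.8, -0.1, 9.7]
gripper_width: 0.0002
gripper_force: 4.9
```

jog_arm(travel=[[0, 0, 0.003], [0, 0, 0.005], [0, 0, -0.02], [0, 0, -0.044], [0, 0, -0.044], [0, 0, -0.044], [0, 0, -0.015], [0, 0, 0.003], [0, 0, 0.005], [0, 0, 0.005]], dr=[[0, 0, 0], [0, 0, 0], [0, 0, 0], [0, 0, 0], [0, 0, 0], [0, 0, 0], [0, 0, 0], [0, 0, 0], [0, 0, 0], [0, 0, 0]], claw=[0, 0, 0, 0, 0, 0, 0, 0, 0, 0])

```text
time_s: 14.9
tcp_pos: [0.5619, 0.1437, 0.1987]
eef_rot: [-179.8, 0.1, -102.0]
contact_force: [-6.8, 0.6, 22.5]
gripper_width: 0.0004
gripper_force: 11.0
```

That is the stop (22 N). Continuing the strokes and looking at the pin after them.

jog_arm(travel=[[0, 0, -0.025], [0, 0, -0.05], [0, 0, -0.05], [0, 0, -0.05], [0, 0, -0.02], [0, 0, -0.003], [0, 0, 0], [0, 0, -0.025], [0, 0, -0.05], [0, 0, -0.05]], dr=[[0, 0, 0], [0, 0, 0], [0, 0, 0], [0, 0, 0], [0, 0, 0], [0, 0, 0], [0, 0, 0], [0, 0, 0], [0, 0, 0], [0, 0, 0]], claw=[0, 0, 0, 0, 0, 0, 0, 0, 0, 0])

```text
time_s: 16.15
tcp_pos: [0.5609, 0.1435, 0.2209]
eef_rot: [180.0, 0.0, -102.0]
contact_force: [-0.6, 0.2, -0.8]
gripper_width: 0.0004
gripper_force: 0.0
```

jog_arm(travel=[[0, 0, 0], [0, 0, 0.03], [0, 0, 0.047], [0, 0, 0.05], [0, 0, 0.05], [0, 0, 0.025], [0, 0, 0], [0, 0, 0], [0, 0, 0], [0, 0, 0]], dr=[[0, 0, 0], [0, 0, 0], [0, 0, 0], [0, 0, 0], [0, 0, 0], [0, 0, 0], [0, 0, 0], [0, 0, 0], [0, 0, 0], [0, 0, 0]], claw=[0, 0, 0, 0, 0, 0, 0, 0, 0, 0])

```text
time_s: 17.4
tcp_pos: [0.5605, 0.1433, 0.22]
eef_rot: [179.9, -0.1, -102.0]
contact_force: [0.3, -1.6, -0.8]
gripper_width: 0.0002
gripper_force: 0.0
```

jog_arm(travel=[[0, 0, 0], [0, 0, 0.03], [0, 0, 0.047], [0, 0, 0.05], [0, 0, 0.05], [0, 0, 0.025], [0, 0, 0], [0, 0, 0], [0, 0, 0], [0, 0, 0]], dr=[[0, 0, 0], [0, 0, 0], [0, 0, 0], [0, 0, 0], [0, 0, 0], [0, 0, 0], [0, 0, 0], [0, 0, 0], [0, 0, 0], [0, 0, 0]], claw=[0, 0, 0, 0, 0, 0, 0, 0, 0, 0])

```text
time_s: 18.65
tcp_pos: [0.5605, 0.1433, 0.2201]
eef_rot: [179.9, -0.1, -102.0]
contact_force: [-0.6, -0.5, -0.2]
gripper_width: 0.0004
gripper_force: 0.0
```

```bash
python3 -c "
from h import *
st(); look('f',('side','wrist'))
c=r.capture('side'); cv2.imwrite('pics/f_crop.png',cv2.resize(c['pixels'][150:310,230:430,::-1],None,fx=3.5,fy=3.5))"
```

```text
18.65 [0.5605 0.1433 0.2201] [ 1.7993e+02 -5.0000e-02 -1.0203e+02] F [-0.6 -0.5 -0.2] unit [ -2.4 151.1 220.1] 0.000405047067803472
side knob_top 0.56 [294. 191.] [0.56  0.139 0.215] [ -1.5 147.  215. ]
side pin_tip 0.43 [312. 210.] [0.534 0.092 0.154] [-17.1  95.2 154. ]
side tap_axis 0.88 [321. 209.] [ 0.535 -0.014  0.101] [  5.5  -8.5 101. ]
side lever_end 0.55 [350. 283.] [0.437 0.254 0.101] [-146.3  233.2  101. ]
wrist knob_top 0.78 [319. 243.] [0.561 0.139 0.215] [ -1.  147.5 215. ]
wrist pin_tip 0.66 [376. 226.] [0.52  0.163 0.154] [-46.  161.6 154. ]
wrist tap_axis 0.62 [318.  28.] [ 0.532 -0.006  0.101] [  1.  -1. 101.]
wrist lever_end 0.6 [383.  28.] [0.474 0.004 0.101] [-57.4  -3.5 101. ]
```

View pics/f_crop.png

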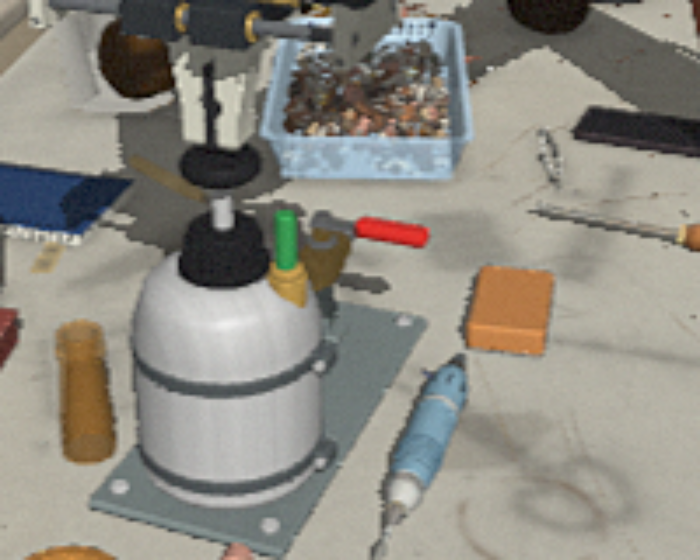

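The pin now stands well out, with its tip at crop (287,211). One extra stroke does no harm; after it I'll retreat and measure the pin height.

jog_arm(travel=[[0, 0, 0], [0, 0, 0.03], [0, 0, 0.047], [0, 0, 0.05], [0, 0, 0.05], [0, 0, 0.025], [0, 0, 0], [0, 0, 0], [0, 0, -0.08], [0, 0, -0.16]], dr=[[0, 0, 0], [0, 0, 0], [0, 0, 0], [0, 0, 0], [0, 0, 0], [0, 0, 0], [0, 0, 0], [0, 0, 0], [0, 0, 0], [0, 0, 0]], claw=[0, 0, 0, 0, 0, 0, 0, 0, 0, 0])

```text
time_s: 20.45
tcp_pos: [0.5601, 0.1432, 0.3003]
eef_rot: [179.8, -0.1, -102.0]
contact_force: [0.0, 0.8, 0.4]
gripper_width: 0.0005
gripper_force: 0.0
```

```bash
python3 -c "
from h import *
st(); c=r.capture('side'); cv2.imwrite('pics/g_crop.png',cv2.resize(c['pixels'][150:310,230:430,::-1],None,fx=3.5,fy=3.5))
w=c['pixels'].astype(int);m=(w[...,1]>w[...,0]+40)&(w[...,1]>w[...,2]+30);m[:190]=0;m[250:]=0;m[:,:290]=0;m[:,:][:,335:]=0
v,u=np.nonzero(m);print('green rows',v.min(),v.max(),'cols',u.min(),u.max())
for z in (.154,.175,.184):
  q=rot(c['attitude']).T@(np.array([.523,.150,z])-np.array(c['position'])); print(z,c['cx']-c['fx']*q[0]/q[2],c['cy']+c['fy']*q[1]/q[2])
for t in r.tip_of('knob_top','side')[:1]: print('knob',t)
"
```

```text
20.45 [0.5601 0.1432 0.3003] [ 1.7985e+02 -1.1000e-01 -1.0203e+02] F [0.  0.8 0.4] unit [ -2.7 150.9 300.3] 0.00046370314900512116
green rows 210 226 cols 309 314
0.154 312.0648472416823 223.33833239663196
0.175 311.9098406716524 213.74680397578237
0.184 311.84230273278 209.56767750356323
knob {'at': [292.1, 190.6], 'conf': 0.84}
```

View pics/g_crop.png

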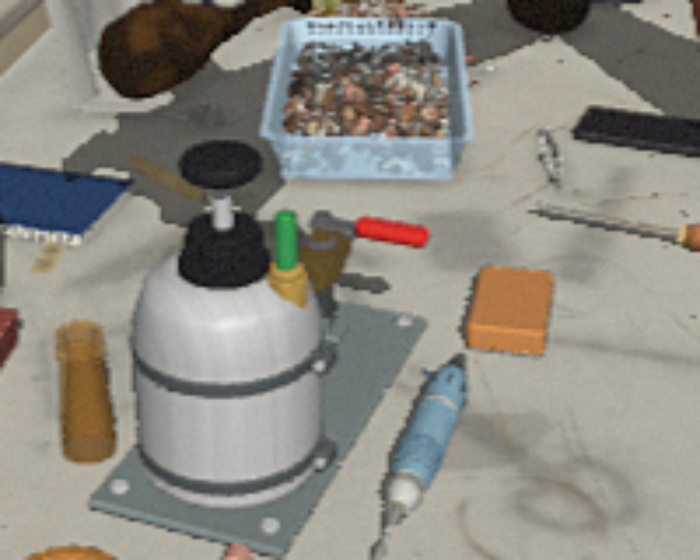

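The pin tip is at row 210, which matches 184 mm (fully out). The knob is up, the lever is square across the pipe, and nothing else has moved. Handing in.

```bash
python3 -c "
from plant import r
print(r.close_job())"
```

```text
the job is handed in; nothing more can be done
None
```

The job is handed in at about 20.5 s: the tap is fully shut, the green pin is fully out, the knob is up and the arm is clear; the side camera showed nothing else disturbed.

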